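Close the over-full parts box

TASK

The lid of the blue parts box cannot go on because the red drill-bit case lies across the dividers and sticks out above the rim. Lay the case down flat inside the box, lengthways on the floor of the middle bay below the white fill line, then set the grey lid on without forcing it, so that it sits fully down all round, flat on the rim. Leave the two hinges in the box, and leave the screwdriver, the wrench and the glue bottle on the bench where they are.

Things in the scene. Friction and masses are not known exactly. Their poses are not given: they have to be found in the camera images.
- parts_box: Blue open parts box, fixed to the bench, 158 mm (its x) by 188 mm (its y) outside, 54 mm tall, walls and floor 4 mm thick; origin at the centre of its underside, z up. Two grey dividers run along its x at y = -51.5 and +51.5 mm, 3 mm thick, their tops 28 mm above the bench: they leave a middle bay 150 mm long (x) by 100 mm wide (y), empty at the start, and two side bays 37 mm wide. A white fill line is drawn round the inside, 46 mm above the bench.
- box_rim (a point): Centre of the box's mouth, at rim height (54 mm above the bench), axes as the box.
- case_center (a point): Centre of the red drill-bit case: 130 mm long (its y), 30 mm wide (its x), 40 mm tall (its z, up), 0.12 to 0.25 kg. At the start it lies loose across the tops of both dividers, its length roughly along the box's y, so it sticks up about 14 mm above the rim; it fits flat on the floor of the middle bay (its centre then 24 mm above the bench) with its length along the box's x.
- lid_grip (a point): Centre, half-way up, of the black grip ridge on the middle of the grey lid. The ridge is 18 mm thick (lid's x), 60 mm long (lid's y) and 34 mm tall, straight-sided, rising from the lid's top face. Lid axes: x across the short way, y the long way, z up. The lid, 0.15 to 0.27 kg, lies loose, right side up, on the bench; there this point is 35 mm above the bench and the lid's top face 18 mm.
- lid_seat (a point): Centre of the underside of the lid's panel, 21 mm below lid_grip; it meets box_rim when the lid is seated. The panel is 169 mm by 199 mm and 4 mm thick; a skirt hangs 14 mm below its underside and goes round the outside of the box with 2.5 mm play on each side; the lowest 7 mm of it flares outward as a lead-in, to 176 mm by 206 mm overall. Lid x goes along box x, either way round (a half turn is the same).
- hinge_brass_center (a point): Folded brass hinge, 70 x 26 x 8 mm, lying flat in one side bay; point about 3 mm above its underside, in its middle.
- hinge_steel_center (a point): Folded steel hinge of the same size in the other side bay.
- screwdriver: Bystander: orange-handled screwdriver, 180 mm long, lying between the box and its lid; its place is about its middle; origin at its underside.
- wrench: Bystander: steel wrench lying at the right of the bench; origin at its underside.
- glue: Bystander: white glue bottle with a red cap, 52 mm wide and 140 mm tall, standing at the left; origin at its underside.
Things that resemble listed ones, but are neither listed nor needed, are in the scene too. Of the things that look like the part that bears case_center, the smallest one is meant.

How it is judged:
By the outcome, as a careful person would: the job done as asked, in the order asked, and still so for the second after the job is handed in, with the robot touching nothing.
It also fails if it takes over 67 s, if anything falls off the work surface, if the arm or the gripper's body presses on something with over 40 N, if the wrist force passes 120 N, or if a joint passes its speed limit or range.

ROBOT

A 6-joint arm with a two-finger parallel gripper is mounted at the origin on the work surface. World frame = base frame: x ahead of the robot, y to its left, z up, the work surface at z = 0. Lengths are in mm, angles in rad, forces in N, time in s.
With the tool pointing down it reaches from about 275 to 825 mm from the base axis. Payload 5.2 kg.
Tool frame: the origin (TCP) lies at the very end of the fingers, on their centre line; the grasp point (between the pads) lies 19 mm behind it; z points along the fingers, y is the direction in which the jaws open and shut (so a half turn about z gives the same grasp; the last joint's range is limited). The gripper opens to 93 mm and grips with 3 to 60 N. Pads are 15 mm wide; open, the fingers measure 128 mm over their backs; the gripper's body (75 mm by 188 mm) begins 65 mm behind the grasp point.
Start: joints at [0.947, 0.259, 1.535, -0, 1.348, -0.203], TCP at [224.649, 502.033, 218.653] pointing down, gripper open.
Joint ranges: [-3.14, 3.14], [-0.91, 2.08], [0.19, 2.58], [-1.22, 4.36], [0.22, 2.71], [-3.12, 3.12]. Speed limits (rad/s): [2.57, 2.57, 3.14, 3.14, 3.14, 3.14].

INTERFACE

Orientations are given as [roll, pitch, yaw] about the fixed x, y, z axes, in that order (R = Rz(yaw) Ry(pitch) Rx(roll)).
In Python, from bench import robot gives the robot as it stands. The module is installed in compiled form; this text tells all that it offers. Calls block until the motion is done:
- robot.move_ptp(position, orientation): joint-space move of the TCP to a pose.
- robot.move_linear(position, ori=None, speed=150, f_stop=None): straight line of the TCP; ori=None keeps the orientation; speed is the mean speed in mm/s. With f_stop (N) it stops when the force on the tool has changed by that much, and returns True; else False.
- robot.move_j(angles): joint-space move.
- robot.move_gripper(opening): opening from 0.0 (shut) to 1.0 (fully open); the grip force is fixed at half the most; returns when the fingers have stopped.
- robot.sleep(seconds).
- robot.inverse_kinematics(position, orientation): joint angles nearest the present ones, or None.
- robot.get_image(name): name is "scene" or "top"; returns a dict with "img" (420x560x3 uint8, blue, green, red), "fovy" (degrees; the focal length in pixels is half the picture's height over the tangent of half this angle, whatever the lens; pixels are square), "cx", "cy" (the principal point, pixels), "eye" and "orientation" of the camera in the world. Camera axes: x right, y down, z forward; pixel columns grow to the right and rows downward; lengths in mm; the calibration is good to about 2 mm. A picture is of the moment at which its call begins. There is no depth.
A pose or a line that the arm cannot do raises robot.MotionError and nothing moves.
- robot.hand_in(): hands the job in, once; it reports no verdict.
Readings, each from a call of its own:
- robot.current_t(): time.
- robot.current_qpos(): joint angles.
- robot.current_joint_vel(): joint speeds.
- robot.current_joint_efforts(): joint torques, N m.
- robot.current_tcp_pos(): TCP position.
- robot.current_eef_rot(): TCP orientation.
- robot.current_contact_force(): force on the tool from outside, world axes, zero at the start.
- robot.current_ft_torque(): the same for the moment, N m.
- robot.current_gripper_width(): opening from 0.0 (shut) to 1.0 (fully open).
Only numpy, scipy, OpenCV 4.12 (cv2) and the standard library are available. Lean on these libraries where they do the work, as an engineer would, in place of code of your own. Each camera call takes 0.05 s, during which the arm holds its last target.

## Working session

There is one attempt and no reset: what is moved stays moved. The work goes in short steps, each a Python script; the robot and the scene stay as the last script left them, time stands still between calls to the robot, and variables do not carry over. Pictures are saved under pics/ and viewed, and the job is handed in when it is done.

```bash
mkdir -p pics; python3 - <<'E'
from bench import robot
import cv2
for n in("scene","top"):
    d=robot.get_image(n); cv2.imwrite(f"pics/{n}0.png",d["img"]); print(n,d["fovy"],d["cx"],d["cy"],d["eye"],d["orientation"], [k for k in d])
print(robot.current_t())
E
```

```text
scene 50.57623550512901 278.97489352904995 209.671381103344 [972.04830128 609.25978655 999.74994069] [-2.45951992  0.00902955  2.4477284 ] ['img', 'fovy', 'cx', 'cy', 'eye', 'orientation']
top 47.625978821284775 283.6401719414171 207.19722877675454 [ 303.24862728    1.95953949 1596.53247208] [-3.03313064 -0.0069591  -1.56455128] ['img', 'fovy', 'cx', 'cy', 'eye', 'orientation']
0.1
```

View pics/scene0.png

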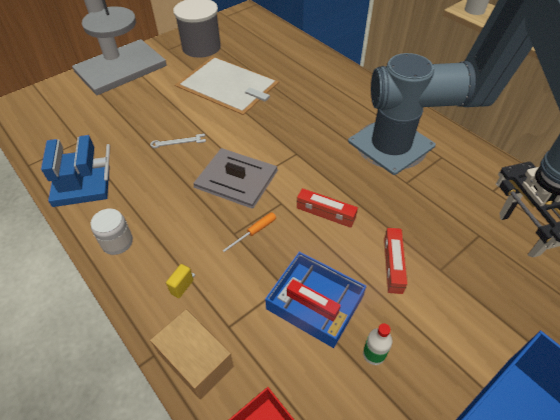

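View pics/top0.png

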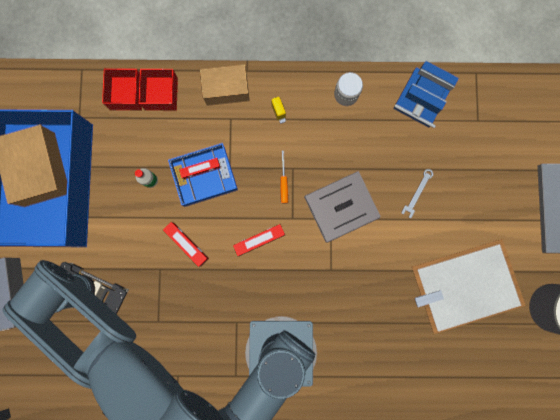

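Three red cases could be meant, at top-image pixels (200,168) in the box, (185,244) and (259,240) on the bench. The one across the dividers in the box looks shortest. I'll enlarge crops to confirm this.

```bash
cat > h.py <<'E'
import numpy as np, cv2
from scipy.spatial.transform import Rotation as R
def cam(d):
    f=d["img"].shape[0]/2/np.tan(np.radians(d["fovy"]/2)); return f,R.from_euler("xyz",d["orientation"]).as_matrix(),np.array(d["eye"])
def px2w(d,u,v,z):
    f,M,e=cam(d); r=M@np.array([(u-d["cx"])/f,(v-d["cy"])/f,1]); return e+r*(z-e[2])/r[2]
def w2px(d,p):
    f,M,e=cam(d); c=M.T@(np.array(p,float)-e); return np.array([d["cx"]+f*c[0]/c[2],d["cy"]+f*c[1]/c[2]])
def crop(d,u0,v0,u1,v1,s,name):
    im=cv2.resize(d["img"][v0:v1,u0:u1],None,fx=s,fy=s,interpolation=cv2.INTER_CUBIC)
    for u in range((u0//10+1)*10,u1,10):
        cv2.line(im,((u-u0)*s,0),((u-u0)*s,6),(255,255,255),1); cv2.putText(im,str(u),((u-u0)*s-8,16),0,.35,(255,255,255),1)
    for v in range((v0//10+1)*10,v1,10):
        cv2.line(im,(0,(v-v0)*s),(6,(v-v0)*s),(255,255,255),1); cv2.putText(im,str(v),(8,(v-v0)*s+4),0,.35,(255,255,255),1)
    cv2.imwrite(name,im)
E
python3 - <<'E'
from bench import robot
from h import *
d=robot.get_image("top")
crop(d,155,135,295,235,5,"pics/t_box.png") if 0 else crop(d,160,138,245,212,8,"pics/t_box.png")
crop(d,155,138,295,275,4,"pics/t_three.png")
crop(d,300,165,385,248,7,"pics/t_lid.png")
s=robot.get_image("scene"); crop(s,255,245,375,350,6,"pics/s_box.png"); crop(s,185,140,285,210,7,"pics/s_lid.png")
E
```

```text
(no output)
```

View pics/t_box.png

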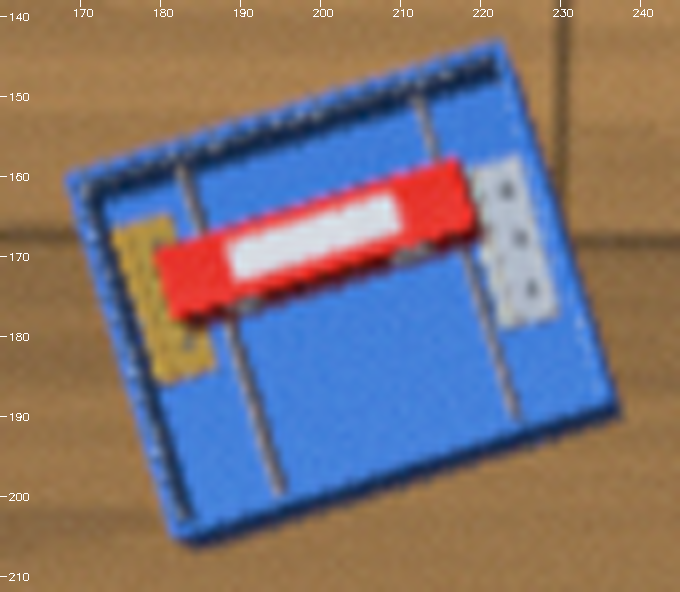

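View pics/t_lid.png

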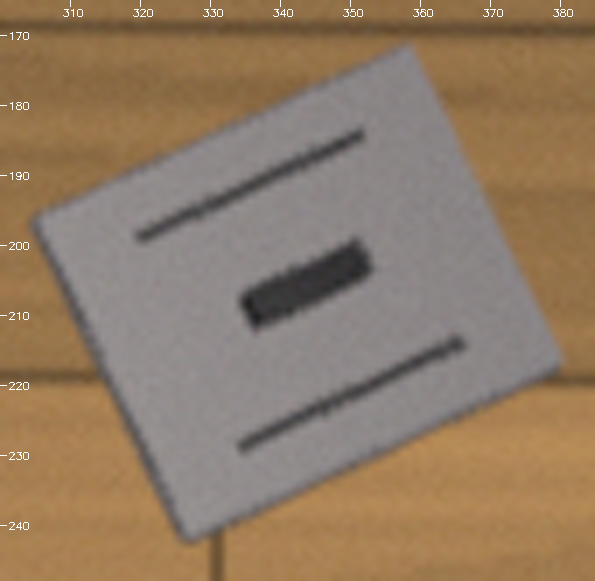

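View pics/s_box.png

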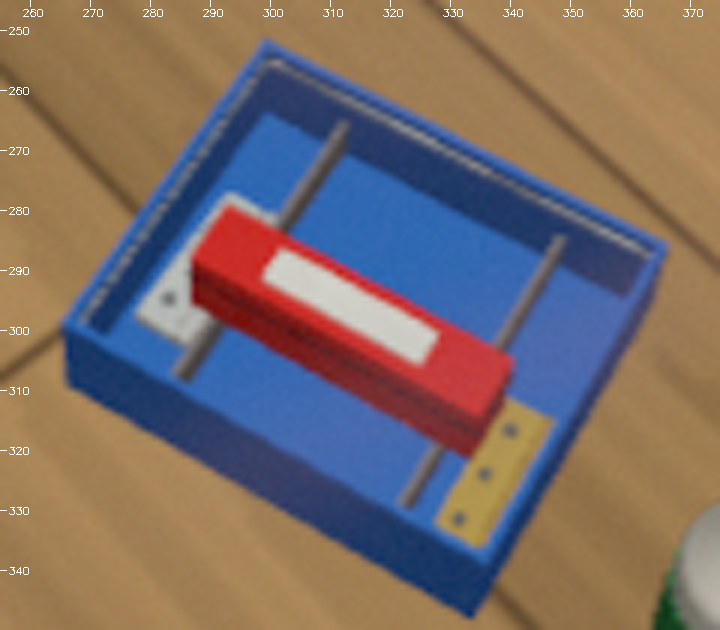

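View pics/s_lid.png

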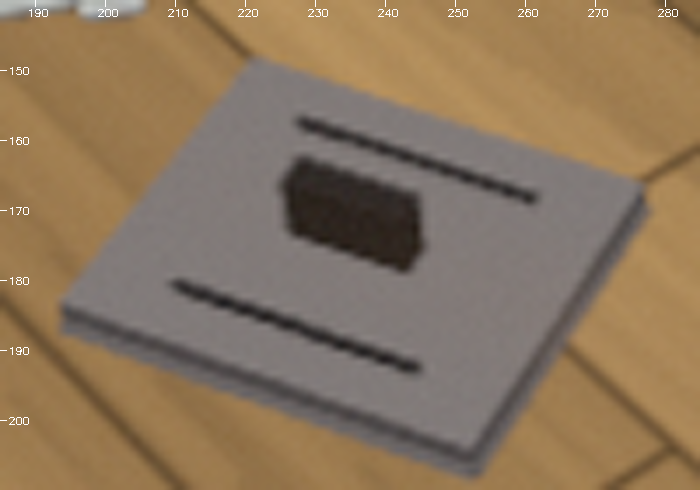

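View pics/t_three.png

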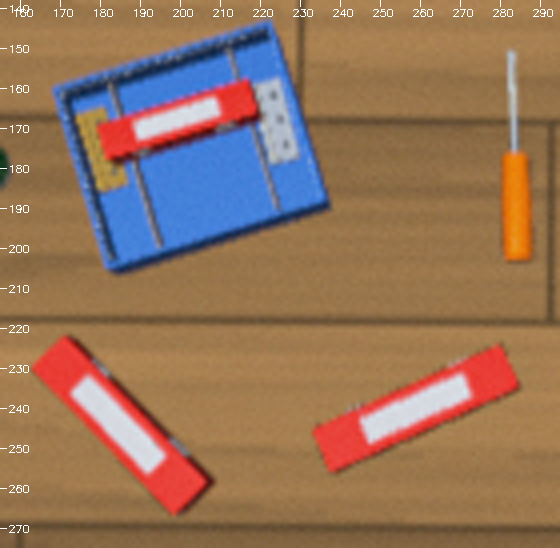

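```bash
cat > fit.py <<'E'
from h import *
from scipy.optimize import least_squares
def fit(d,pts,lx,ly,z,yaw0):
    # pts px in any order; match to nearest projected corner
    pts=np.array(pts,float); C=np.array([[a*lx/2,b*ly/2] for a in(1,-1) for b in(1,-1)])
    c0=np.mean([px2w(d,*p,z)[:2] for p in pts],axis=0)
    def proj(q):
        c,s=np.cos(q[2]),np.sin(q[2]); return np.array([w2px(d,[q[0]+c*x-s*y,q[1]+s*x+c*y,z]) for x,y in C])
    def res(q):
        P=proj(q); D=np.linalg.norm(P[:,None]-pts[None],axis=2); return (P-pts[D.argmin(1)]).ravel()
    r=least_squares(res,[*c0,yaw0]); return r.x,np.sqrt(np.mean(r.fun**2))
E
python3 - <<'E'
from bench import robot
from fit import *
import pickle
T=robot.get_image("top");S=robot.get_image("scene");pickle.dump((T,S),open("im0.pkl","wb"))
t=lambda L:[(160+x/8,138+y/8) for x,y in L]; tl=lambda L:[(300+x/7,165+y/7) for x,y in L]
s=lambda L:[(255+x/6,245+y/6) for x,y in L]; sl=lambda L:[(185+x/7,140+y/7) for x,y in L]
def yaw(d,p,q,z):
    a=px2w(d,*p,z);b=px2w(d,*q,z);v=b-a;return np.arctan2(v[1],v[0])-np.pi/2
def go(name,d,L,lx,ly,z,i,j):
    y=yaw(d,L[i],L[j],z); print(name,*[np.round(k,3) for k in fit(d,L,lx,ly,z,y)])
go("box T",T,t([(66,174),(500,40),(614,402),(172,528)]),158,188,54,1,0)
go("box S",S,s([(265,40),(665,243),(65,325),(485,563)]),158,188,54,0,1)
go("case T",T,t([(456,158),(478,230),(175,318),(155,250)]),30,130,68,0,3)
go("case S",S,s([(230,207),(513,358),(475,418),(190,258)]),30,130,68,0,1)
go("lid T",T,tl([(410,42),(563,365),(190,543),(32,215)]),169,199,18,0,3)
go("lid S",S,sl([(253,57),(643,185),(477,457),(63,303)]),169,199,18,0,1)
go("grip T",T,tl([(358,237),(373,268),(255,330),(238,295)]),18,60,52,0,3)
print(px2w(T,145,177,0),px2w(T,284,165,5),px2w(T,284,200,10))
E
```

```text
box T [5.80305e+02 2.60006e+02 3.08000e-01] 0.406
box S [5.81385e+02 2.64995e+02 3.20000e-01] 0.448
case T [5.96701e+02 2.67081e+02 3.03000e-01] 0.278
case S [6.00079e+02 2.73445e+02 3.09000e-01] 0.582
lid T [ 4.79074e+02 -2.05262e+02  4.42000e-01] 0.388
lid S [ 4.81360e+02 -1.97998e+02  4.47000e-01] 0.401
grip T [ 4.78942e+02 -2.04133e+02  4.71000e-01] 0.332
[576.89192311 462.79159299   0.        ] [620.83117686  -8.35566262   5.        ] [500.40487478  -9.05932588  10.        ]
```

The crops confirm it: the case in the box, at (200,168), is shorter and thinner than the two on the bench, and it is the one lying across the dividers. The two cameras disagree by about 5 mm in y, so I'll check them against the known fingertip position.

```bash
python3 - <<'E'
from bench import robot
from fit import *
print(robot.current_eef_rot(),robot.current_gripper_width())
p=[]
for yw in (0.306+np.pi/2,0.306-np.pi/2): print(robot.inverse_kinematics([598.5,270,140],[np.pi,0,yw]))
import pickle
yw=0.306-np.pi/2
try: robot.move_ptp([598.5,270,140],[np.pi,0,yw])
except robot.MotionError as e:
    print(e); yw+=np.pi; robot.move_ptp([598.5,270,140],[np.pi,0,yw])
T=robot.get_image("top");S=robot.get_image("scene");pickle.dump((T,S),open("im1.pkl","wb"))
tp=np.array(robot.current_tcp_pos()); M=R.from_euler("xyz",robot.current_eef_rot()).as_matrix()
print(tp,robot.current_gripper_width(),robot.current_t())
for n,d in(("T",T),("S",S)):
    c=w2px(d,tp); print(n,c)
    for sgn in(1,-1):
        print(w2px(d,tp+M@[0,sgn*46.5,0]), w2px(d,tp+M@[7.5,sgn*46.5,0]), w2px(d,tp+M@[-7.5,sgn*46.5,0]))
    u,v=map(int,c); crop(d,max(u-50,0),max(v-40,0),u+50,v+35,8,f"pics/hov_{n}.png")
E
```

```text
[-3.14093864e+00 -1.39348354e-04  2.72079014e+00] 0.9975162685883755
[ 2.54227782e-01  5.03539636e-01  1.36607477e+00 -4.44089210e-16
  1.27197825e+00 -5.17722179e-02]
[ 2.54227782e-01  5.03539636e-01  1.36607477e+00 -4.44089210e-16
  1.27197825e+00  3.08982044e+00]
[598.3294979  270.36924387 140.13937983] 1.0030872998335385 3.1667
T [194.56458171 162.91272484]
[198.7261978  177.03508832] [201.0560283  176.33002395] [196.39544882 177.74043064]
[190.42937133 148.87996858] [192.7460462  148.18488936] [188.11178896 149.57532009]
S [314.44776656 279.26985441]
[324.67061515 264.0897829 ] [321.77107952 262.58106845] [327.58515414 265.60630405]
[303.70140722 295.22729541] [300.7105172  293.55729148] [306.708568   296.90638434]
```

View pics/hov_T.png

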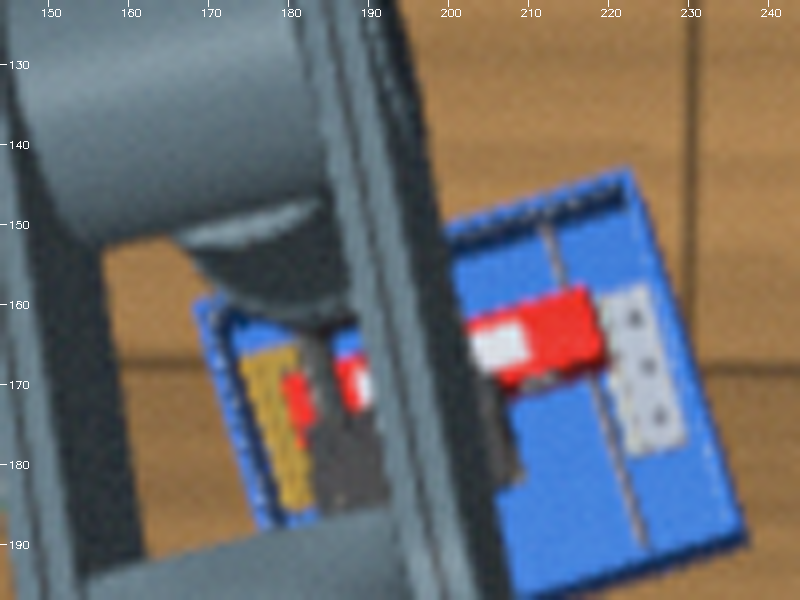

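View pics/hov_S.png

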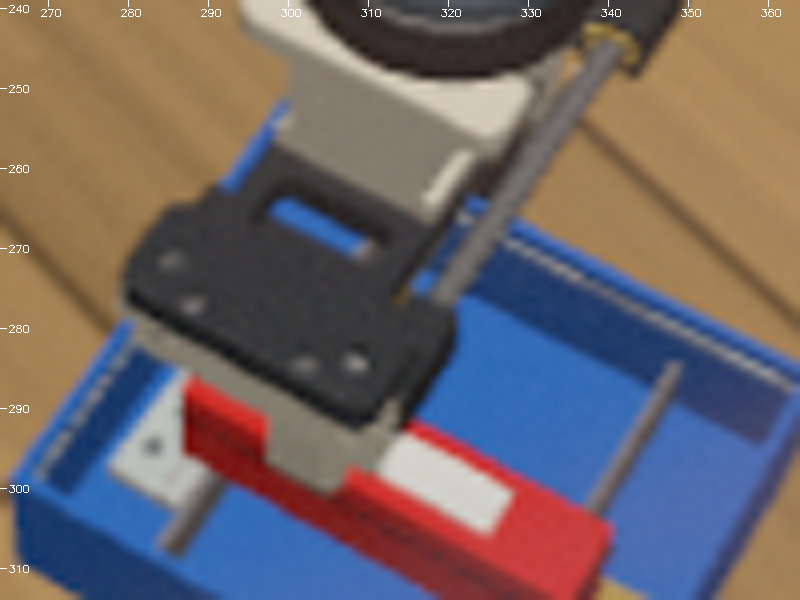

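```bash
python3 - <<'E'
from fit import *
import pickle
T,S=pickle.load(open("im1.pkl","rb"))
tp=np.array([598.33,270.37,140.14]); M=R.from_euler("xyz",[np.pi,0,.306-np.pi/2]).as_matrix()
for w in(7.5,10,11):
  for y in(-46.5,-64): print(w,y,w2px(S,tp+M@[w,y,0]),w2px(S,tp+M@[-w,y,0]))
crop(S,285,280,325,310,18,"pics/fing.png")
T0,S0=pickle.load(open("im0.pkl","rb"))
tp=np.array([224.649,502.033,218.653]);M=R.from_euler("xyz",[-3.1409,0,2.7208]).as_matrix()
for n,d in(("T",T0),("S",S0)):
  for y in(-46.5,46.5,-64,64): print(n,y,w2px(d,tp+M@[9,y,0]),w2px(d,tp+M@[-9,y,0]))
crop(S0,490,160,560,262,6,"pics/f0S.png");crop(T0,50,250,140,330,8,"pics/f0T.png")
E
```

```text
7.5 -46.5 [300.69692484 293.54883694] [306.69187616 296.90231038]
7.5 -64 [296.48535403 299.73210695] [302.51558823 303.1522747 ]
10 -46.5 [299.70407454 292.99345343] [307.69738881 297.46477699]
10 -64 [295.48672184 299.16571276] [303.52708112 303.7259631 ]
11 -46.5 [299.30743572 292.77158044] [308.10010562 297.6900499 ]
11 -64 [295.08777806 298.93944383] [303.9321981  303.95573328]
T -46.5 [118.09537407 295.35978648] [120.93173928 289.53281892]
T 46.5 [ 88.90209014 281.69590964] [ 91.77000402 275.90288744]
T -64 [123.60631051 297.93917279] [126.43669652 292.10578618]
T 64 [ 83.42624191 279.13294632] [ 86.30005001 273.34628037]
S -46.5 [508.55770624 217.71530245] [501.4057167  219.48817817]
S 46.5 [534.53445023 251.41014862] [527.02800678 253.3982182 ]
S -64 [503.99939434 211.80264387] [496.91056536 213.53903149]
S 64 [539.78029058 258.21461126] [532.20339991 260.24763671]
```

View pics/fing.png

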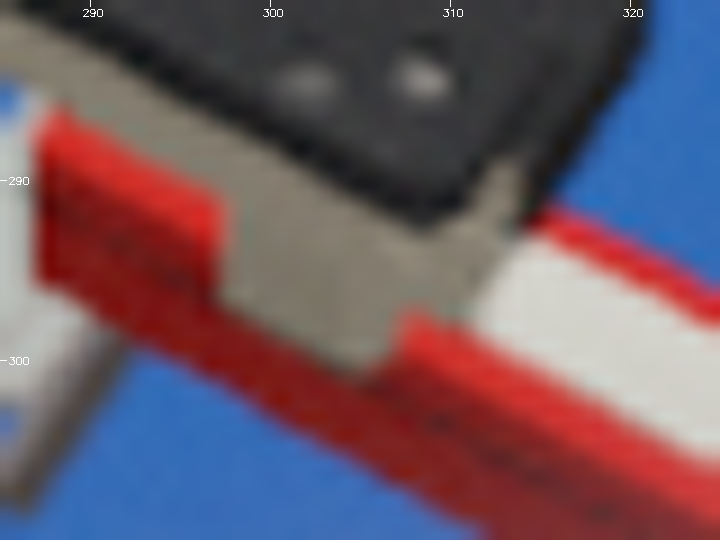

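View pics/f0S.png

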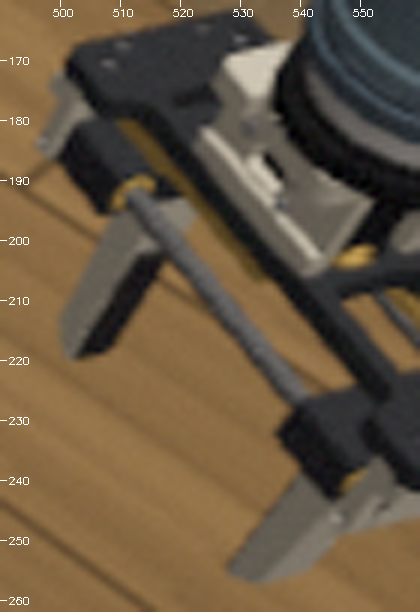

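View pics/f0T.png

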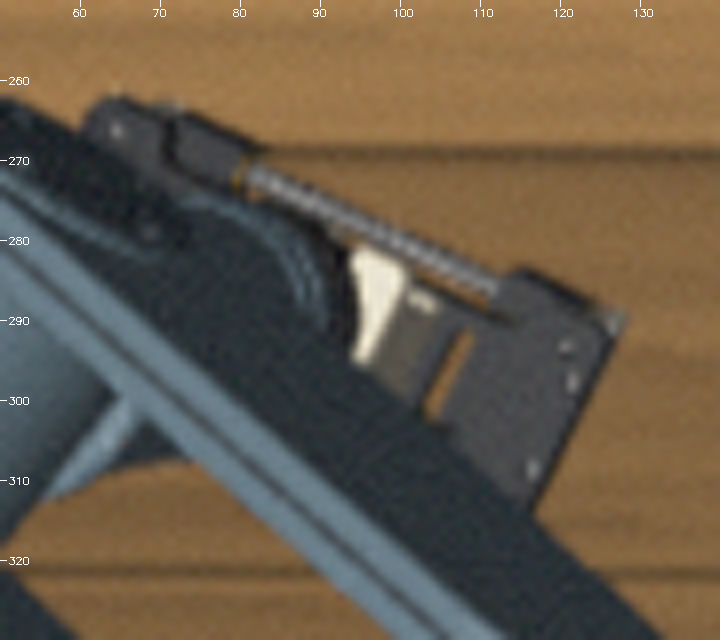

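```bash
python3 - <<'E'
from fit import *
import pickle
T,S=pickle.load(open("im1.pkl","rb"))
for z in (0,15): print(w2px(T,[0,0,z]),w2px(S,[0,0,z]))
crop(T,235,305,325,395,6,"pics/bT.png");crop(S,335,60,445,175,5,"pics/bS.png")
tp=np.array([224.649,502.033,218.653]);M=R.from_euler("xyz",[-3.1409,0,2.7208]).as_matrix()
for h in(84,100,120,140):print(h,w2px(T,tp+M@[37.5,-94,-h]),w2px(T,tp+M@[-37.5,-94,-h]))
E
```

```text
[280.25887922 352.40099087] [390.55636496 143.34282312]
[280.2583926  353.30563118] [391.41141011 139.90931418]
84 [118.56761083 315.11295115] [131.14762471 289.14521472]
100 [116.50776194 315.82434414] [129.25916699 289.52420951]
120 [113.8581186  316.73942957] [126.83041017 290.01163698]
140 [111.12150762 317.68455029] [124.32243302 290.51496319]
```

View pics/bT.png

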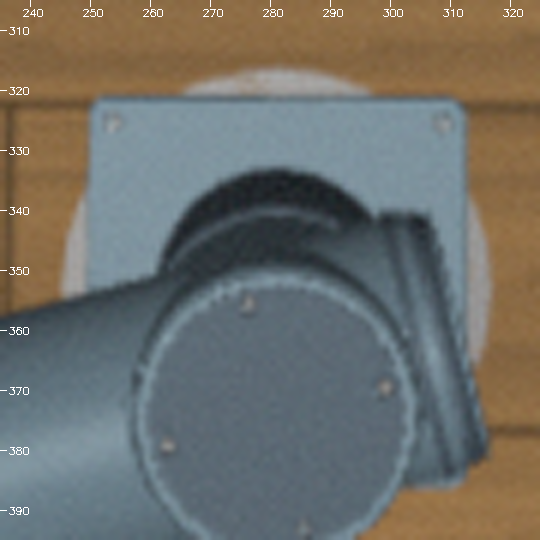

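View pics/bS.png

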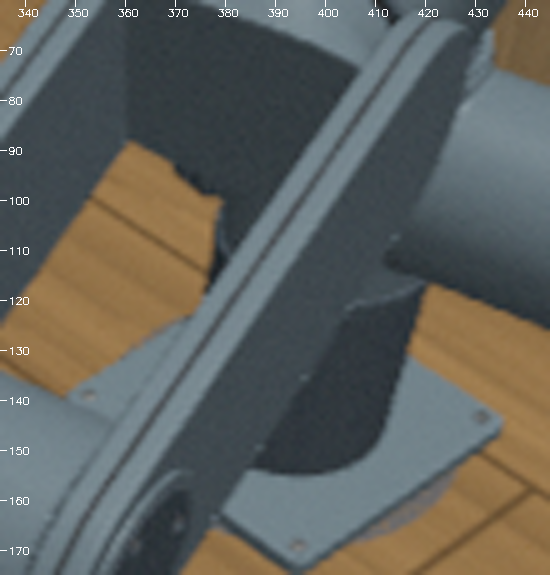

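Measured against the robot's base plate and fingertips, the truth lies about midway between the two cameras, so I'll use the average. Next I grasp the case.

```bash
cat > step2.py <<'E'
from bench import robot
from fit import *
import pickle
yw=.305-np.pi/2
robot.move_gripper(0.6)
robot.move_linear([598.4,270.3,100],[np.pi,0,yw],speed=120)
print(robot.move_linear([598.4,270.3,41],speed=80,f_stop=15))
print(robot.current_tcp_pos())
robot.move_gripper(0.0); print("w",robot.current_gripper_width()*93, robot.current_contact_force())
robot.move_linear([598.4,270.3,100],speed=100)
print("w",robot.current_gripper_width()*93, robot.current_contact_force(),robot.current_ft_torque(),robot.current_t())
T=robot.get_image("top");S=robot.get_image("scene");pickle.dump((T,S),open("im2.pkl","wb"))
crop(S,255,235,375,350,6,"pics/c2S.png");crop(T,155,130,245,215,7,"pics/c2T.png")
E
python3 step2.py
```

```text
False
[598.78445187 270.39695571  41.29811331]
w 29.587413859101485 [-0.11504979  0.88887161  1.77569763]
w 29.736837431057 [ 0.26492706 -0.25439397 -1.54962494] [ 0.14819732  0.12516006 -0.00026691] 6.5917
```

View pics/c2S.png

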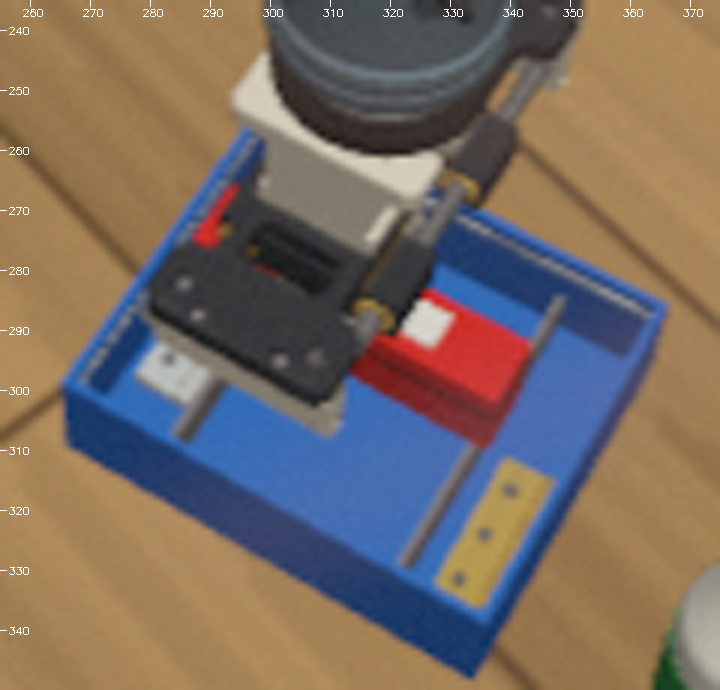

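View pics/c2T.png

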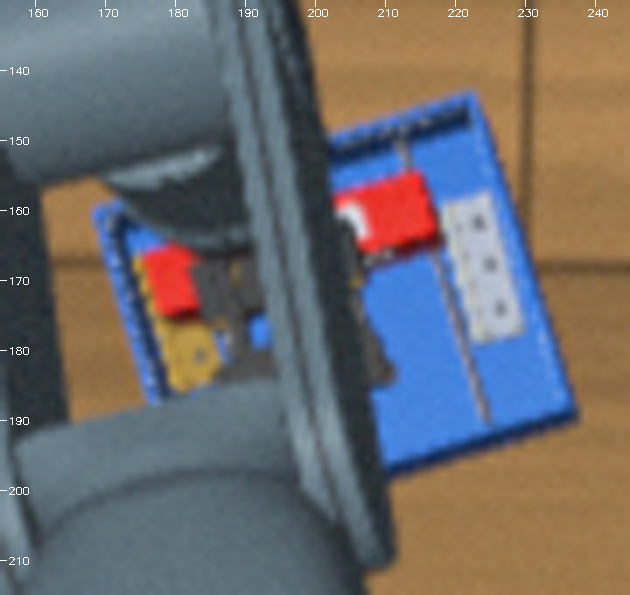

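```bash
python3 - <<'E'
from fit import *
import pickle
T,S=pickle.load(open("im2.pkl","rb"))
c=np.array([598.4,270.3,127]);a=.305
for z in(87,127):
 for x in(15,-15):
  for y in(65,-65):
   p=c+[np.cos(a)*x-np.sin(a)*y,np.sin(a)*x+np.cos(a)*y,z-127]; print(z,x,y,w2px(S,p).round(1),w2px(T,p).round(1))
E
```

```text
87 15 65 [335.1 310. ] [176.8 167.6]
87 15 -65 [285.8 282.5] [215.7 156. ]
87 -15 65 [341.4 299.8] [179.3 176.5]
87 -15 -65 [292.6 273.1] [218.3 164.8]
127 15 65 [336.7 301.6] [174.  165.2]
127 15 -65 [285.9 273.6] [213.9 153.3]
127 -15 65 [343.2 291.2] [176.6 174.2]
127 -15 -65 [292.8 264.1] [216.6 162.3]
```

The case is held level: jaw width 29.7 mm, and its corners are within about 1 px of prediction. Next I turn it 90° and lower it into the middle bay.

```bash
cat > step3.py <<'E'
from bench import robot
from fit import *
import pickle
q0=np.array(robot.current_qpos())
b=[]
for yw in(.313,.313-np.pi):
    q=robot.inverse_kinematics([581,263,110],[np.pi,0,yw]); print(yw,q)
    if q is not None: b.append((np.abs(np.array(q)-q0).max(),yw))
yw=min(b)[1]; print(min(b))
robot.move_linear([598.4,270.3,115],speed=100)
robot.move_ptp([581,263,115],[np.pi,0,yw])
T=robot.get_image("top");S=robot.get_image("scene");pickle.dump((T,S),open("im3.pkl","wb"))
crop(S,255,225,375,350,6,"pics/c3S.png")
print(robot.current_gripper_width()*93,robot.current_t(),robot.current_eef_rot(),robot.current_tcp_pos())
E
python3 step3.py
```

```text
0.313 [ 2.50449447e-01  4.97773402e-01  1.45439485e+00 -4.44089210e-16
  1.18942440e+00  1.50824577e+00]
-2.828592653589793 [ 0.25044945  0.4977734   1.45439485  0.          1.1894244  -1.63334688]
(np.float64(1.5830732698696655), 0.313)
29.94189883768952 8.5 [-3.14156371e+00  2.10270094e-04  3.12315390e-01] [580.98412601 262.97936691 114.83997291]
```

View pics/c3S.png

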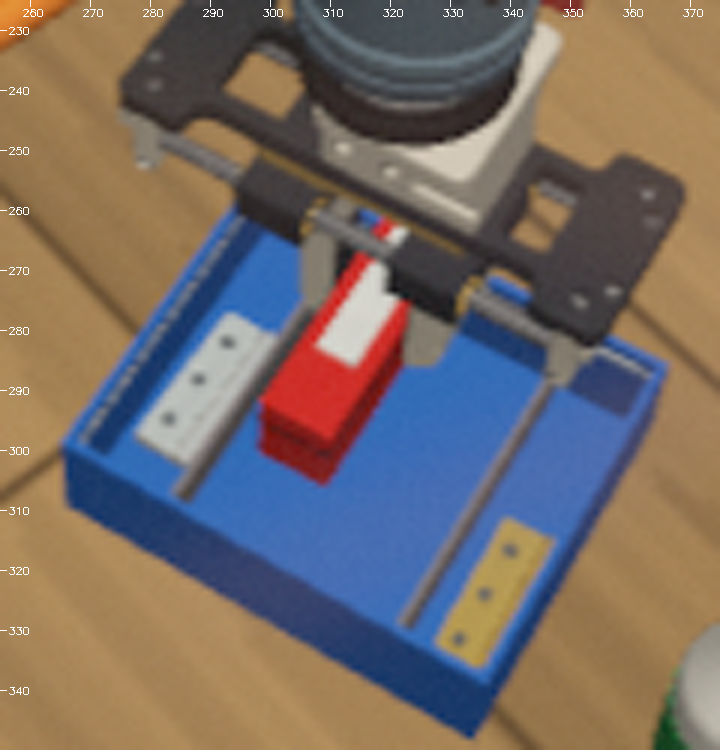

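```bash
cat > step4.py <<'E'
from bench import robot
from fit import *
import pickle
robot.move_linear([581,263,40],speed=120,f_stop=10)
print(robot.current_tcp_pos())
print(robot.move_linear([581,263,15],speed=40,f_stop=5),robot.current_tcp_pos(),robot.current_contact_force())
robot.move_gripper(0.5); print(robot.current_gripper_width()*93)
robot.move_linear([581,263,130],speed=150)
# go toward lid hover
b=[];q0=np.array(robot.current_qpos())
for k in(-.5,.5):
    yw=.447+k*np.pi; q=robot.inverse_kinematics([480,-201.5,160],[np.pi,0,yw])
    q2=robot.inverse_kinematics([581,263,160],[np.pi,0,.313+k*np.pi])
    print(k,q,q2)
print(robot.current_t())
E
python3 step4.py
```

```text
[581.58615035 263.15461145  40.57363844]
True [580.6336031  262.91537784  17.05047664] [ 1.2543145  -0.56177434  4.03581985]
46.34598540354989
-0.5 [-6.11931558e-01  2.54273794e-01  1.69165077e+00 -4.44089210e-16
  1.19566809e+00  2.08266110e+00] [ 2.50449447e-01  4.55385957e-01  1.39344424e+00 -4.44089210e-16
  1.29276245e+00  3.07904210e+00]
0.5 [-0.61193156  0.25427379  1.69165077  0.          1.19566809 -1.05893156] [ 2.50449447e-01  4.55385957e-01  1.39344424e+00 -4.44089210e-16
  1.29276245e+00 -6.25505526e-02]
11.2667
```

```bash
cat > step5.py <<'E'
from bench import robot
from fit import *
import pickle
robot.move_ptp([480,-201.5,110],[np.pi,0,.447+np.pi/2])
print(robot.current_tcp_pos(),robot.current_t(),robot.current_gripper_width())
T=robot.get_image("top");S=robot.get_image("scene");pickle.dump((T,S),open("im5.pkl","wb"))
crop(S,255,245,375,350,6,"pics/b5S.png");crop(S,185,110,285,210,7,"pics/l5S.png");crop(T,160,138,245,212,8,"pics/b5T.png")
E
python3 step5.py
```

```text
[ 480.15164049 -201.16461815  109.87103393] 13.4583 0.5022843751342625
```

View pics/b5S.png

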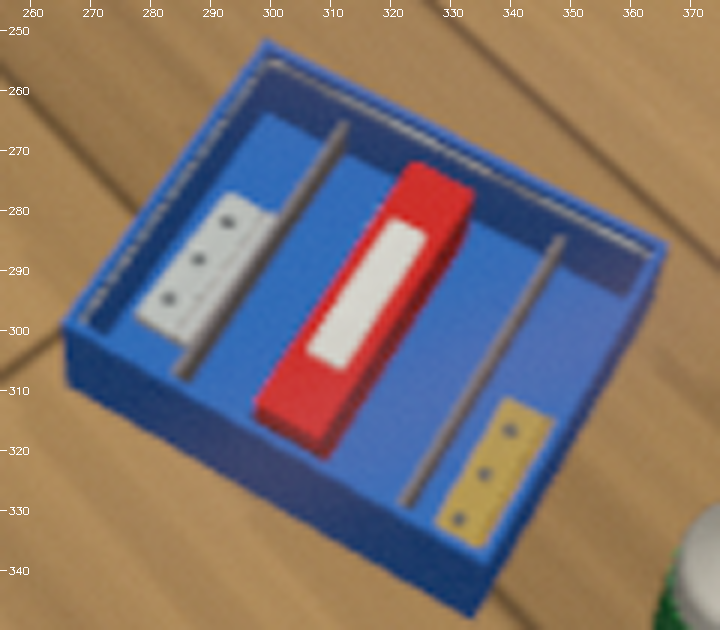

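View pics/l5S.png

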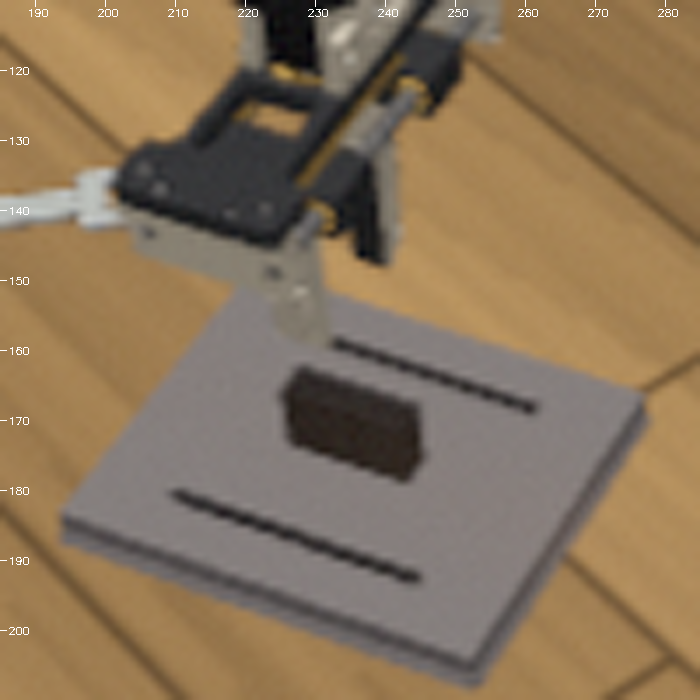

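View pics/b5T.png

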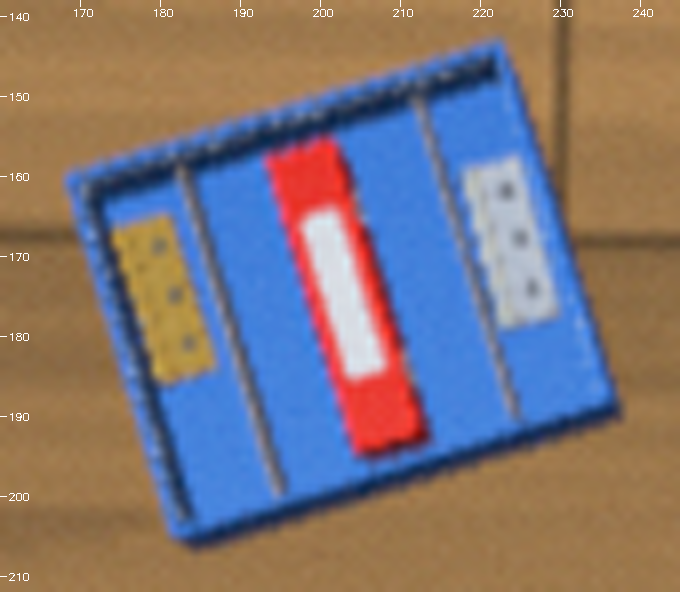

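```bash
python3 - <<'E'
from fit import *
import pickle
T,S=pickle.load(open("im5.pkl","rb"))
t=lambda L:[(160+x/8,138+y/8) for x,y in L]; s=lambda L:[(255+x/6,245+y/6) for x,y in L]
def rel(d,bx,ca):
    b,_=fit(d,bx,158,188,54,.313); c,e=fit(d,ca,30,130,44,.313+np.pi/2)
    v=c[:2]-b[:2]; a=b[2]; print("box",b.round(3),"case",c.round(3),e.round(2),"case in box x,y",(np.cos(a)*v[0]+np.sin(a)*v[1]).round(1),(-np.sin(a)*v[0]+np.cos(a)*v[1]).round(1), "dyaw",(c[2]-np.pi/2-b[2]).round(3))
rel(T,t([(66,174),(500,40),(614,402),(172,528)]),t([(265,155),(332,137),(426,437),(358,458)]))
rel(S,s([(265,40),(665,243),(65,325),(485,563)]),s([(412,162),(473,190),(325,442),(255,408)]))
E
```

```text
box [5.80305e+02 2.60006e+02 3.08000e-01] case [577.403 258.747   1.889] 0.31 case in box x,y -3.1 -0.3 dyaw 0.01
box [5.81385e+02 2.64995e+02 3.20000e-01] case [580.933 265.988   1.907] 0.31 case in box x,y -0.1 1.1 dyaw 0.016
```

The case lies flat in the middle bay, within about 3 mm of centre, and both hinges are undisturbed. Now the lid.

```bash
cat > step6.py <<'E'
from bench import robot
from fit import *
import pickle
print(robot.move_linear([480,-201.5,23],[np.pi,0,.447+np.pi/2],speed=80,f_stop=8))
print(robot.current_tcp_pos(),robot.current_contact_force())
robot.move_gripper(0.0); print("w",robot.current_gripper_width()*93)
robot.move_linear([480,-201.5,100],speed=80)
print("w",robot.current_gripper_width()*93,robot.current_contact_force(),robot.current_ft_torque(),robot.current_t())
S=robot.get_image("scene"); crop(S,185,90,305,210,5,"pics/l6S.png")
pickle.dump((robot.get_image("top"),S),open("im6.pkl","wb"))
E
python3 step6.py
```

```text
False
[ 480.41059865 -201.77237052   23.50482126] [-0.04179046  0.89603116  0.71327713]
w 17.972535736530293
w 17.466921113616824 [-0.07345598  0.22876907 -3.32170576] [-0.04697268  0.0572302   0.01092444] 16.4833
```

View pics/l6S.png

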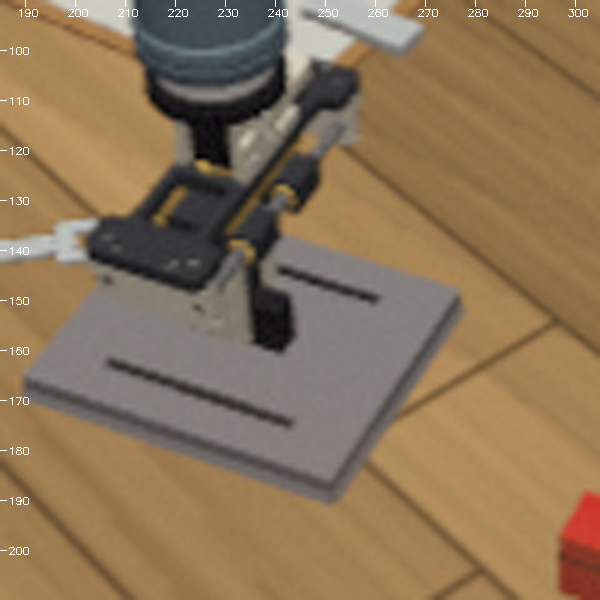

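```bash
cat > step7.py <<'E'
from bench import robot
from fit import *
import pickle
robot.move_linear([480,-201.5,130],speed=100)
robot.move_ptp([581.2,262.8,130],[np.pi,0,.308+np.pi/2])
robot.move_linear([581.2,262.8,92],speed=60)
robot.sleep(.2)
print("w",robot.current_gripper_width()*93,robot.current_tcp_pos(),robot.current_eef_rot(),robot.current_contact_force(),robot.current_t())
S=robot.get_image("scene"); T=robot.get_image("top"); crop(S,250,225,380,350,6,"pics/l7S.png");crop(T,150,125,245,215,8,"pics/l7T.png")
pickle.dump((T,S),open("im7.pkl","wb"))
E
python3 step7.py
```

```text
w 17.383057027689354 [581.51606616 262.95919196  92.54626746] [3.14057149e+00 4.31951125e-05 1.87890607e+00] [ 0.44318804 -0.04346052 -2.78441464] 19.75
```

View pics/l7S.png

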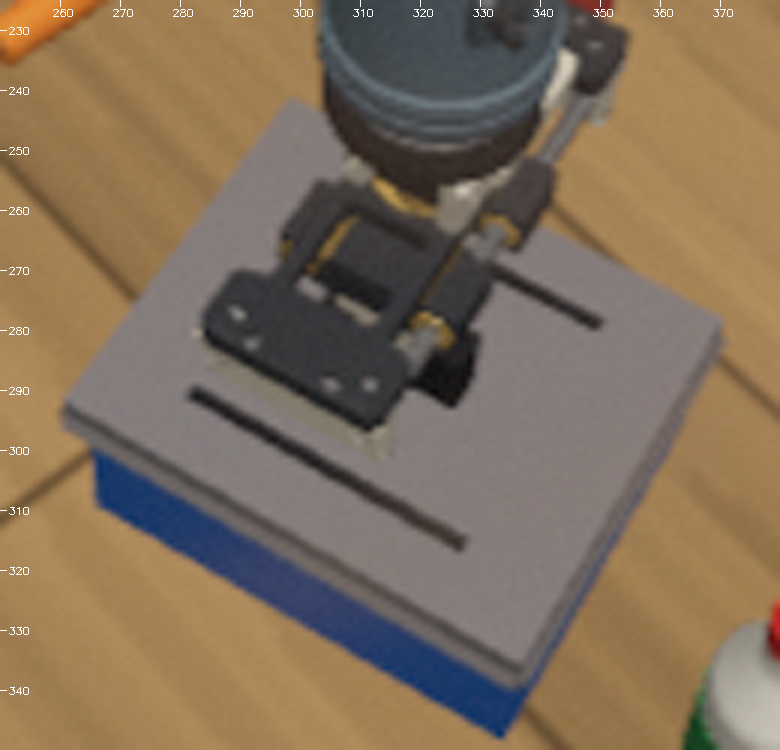

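View pics/l7T.png

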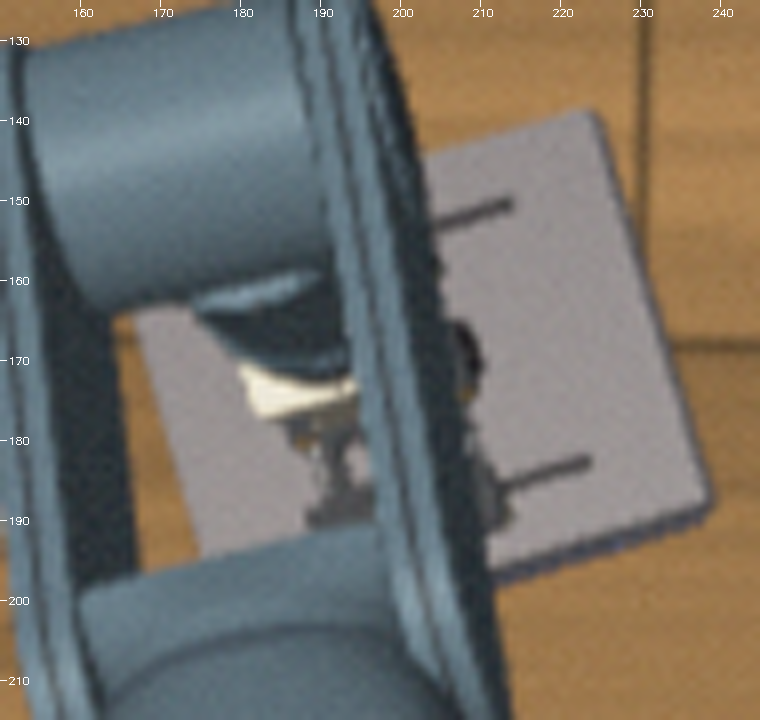

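```bash
python3 - <<'E'
from fit import *
import pickle
T,S=pickle.load(open("im7.pkl","rb"))
L=[(250+x/6,225+y/6) for x,y in [(292,98),(722,325),(522,670),(63,408)]]
for z in(85,87,89): print(fit(S,L,169,199,z,.313))
# top: two right corners
c=[px2w(T,150+x/8,125+y/8,87) for x,y in [(597,112),(712,492)]]
a=.308; m=(c[0]+c[1])/2; print(c, m[:2]+99.5*np.array([-np.sin(a),np.cos(a)]), np.linalg.norm(c[0]-c[1]),np.arctan2(*(c[0]-c[1])[1::-1]))
E
```

```text
(array([5.82861864e+02, 2.63706209e+02, 3.06439655e-01]), np.float64(0.3356515102668418))
(array([5.83679116e+02, 2.64414531e+02, 3.06403450e-01]), np.float64(0.3805162031619827))
(array([5.84496246e+02, 2.65122692e+02, 3.06367024e-01]), np.float64(0.4367409696693923))
[array([688.53413417, 185.0132703 ,  87.        ]), array([533.394981  , 135.93570131,  87.        ])] [580.80079822 255.29219312] 162.71682341872375 0.3063843730719823
```

Lid and box agree within about 2 mm and 0.01 rad, which is inside the 6 mm lead-in. I'll trim the position slightly and lower slowly with a small force stop.

```bash
cat > step8.py <<'E'
from bench import robot
from fit import *
robot.move_linear([580.5,263.2,84],[np.pi,0,.313+np.pi/2],speed=40)
print(robot.current_tcp_pos(),robot.current_contact_force())
print(robot.move_linear([580.5,263.2,61.5],speed=15,f_stop=5),robot.current_tcp_pos(),robot.current_contact_force(),robot.current_ft_torque(),robot.current_t())
S=robot.get_image("scene"); crop(S,250,225,380,350,6,"pics/l8S.png")
E
python3 step8.py
```

```text
[580.04327947 263.11253987  83.38943088] [ 0.04649414 -0.48066555 -2.70914744]
True [580.46025339 263.20697263  63.51025435] [0.25366923 0.05198472 5.58921092] [-0.03085546  0.00549161 -0.03402251] 21.4333
```

View pics/l8S.png

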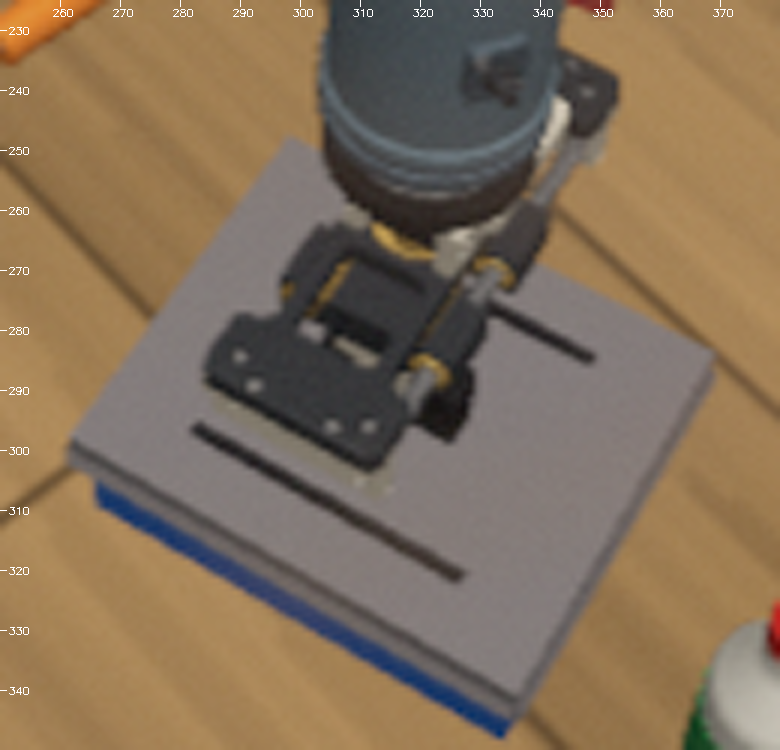

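The lid met resistance only at TCP z 63.5, the expected seated height, with a purely vertical load. I'll release it, retreat and check.

```bash
cat > step9.py <<'E'
from bench import robot
from fit import *
import pickle
robot.move_gripper(0.5); print(robot.current_gripper_width()*93,robot.current_contact_force())
p=robot.current_tcp_pos()
robot.move_linear([580.5,263.2,150],speed=120)
robot.move_ptp([480,-100,200],[np.pi,0,.447+np.pi/2])
S=robot.get_image("scene"); T=robot.get_image("top"); print(robot.current_t())
pickle.dump((T,S),open("im9.pkl","wb"))
crop(S,250,235,380,350,6,"pics/l9S.png");crop(T,155,130,245,215,8,"pics/l9T.png")
cv2.imwrite("pics/s9.png",S["img"])
E
python3 step9.py
```

```text
46.93480370105946 [-0.01121975 -0.59841971  0.46064207]
24.5583
```

View pics/l9S.png

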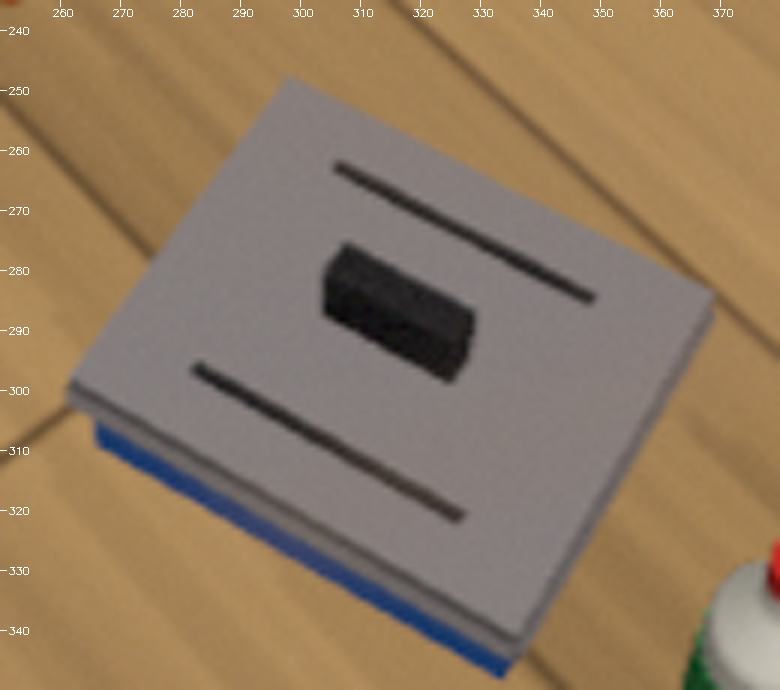

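View pics/l9T.png

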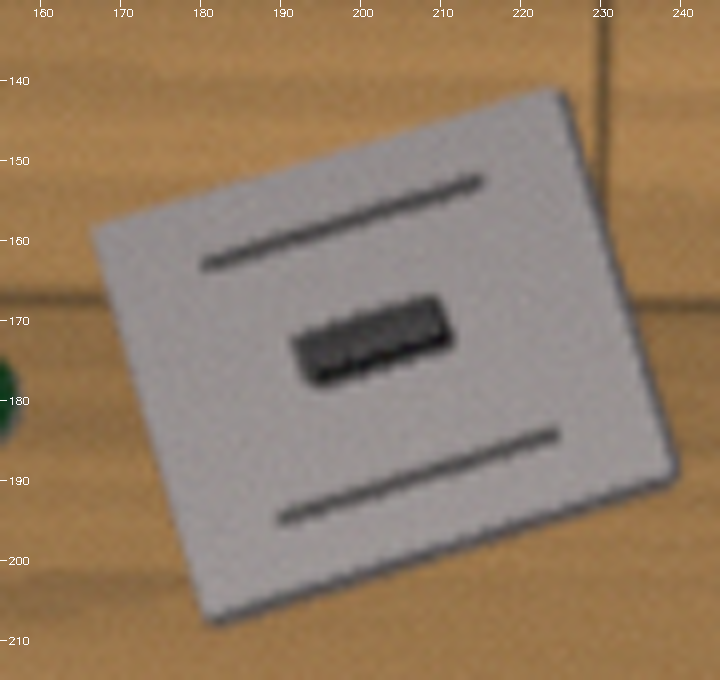

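View pics/s9.png

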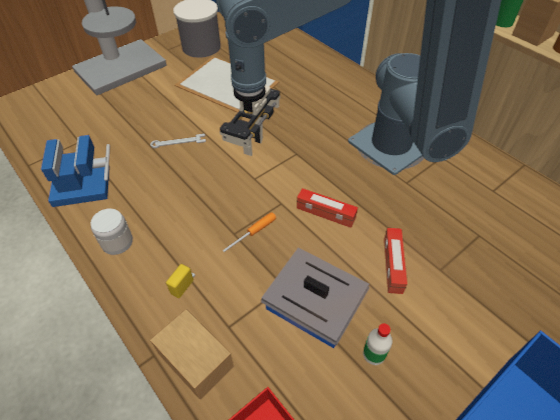

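```bash
python3 - <<'E'
from fit import *
import pickle
T,S=pickle.load(open("im9.pkl","rb"))
Ls=[(250+x/6,235+y/6) for x,y in [(288,76),(715,292),(522,640),(72,382)]]
Lt=[(155+x/8,130+y/8) for x,y in [(562,90),(680,475),(208,620),(92,228)]]
print(fit(S,Ls,169,199,58,.313)); print(fit(T,Lt,169,199,58,.313))
# predicted corners for S-frame flat lid z58 and tilted (one corner 3mm up) sensitivity
q,_=fit(S,Ls,169,199,58,.313); c,s=np.cos(q[2]),np.sin(q[2])
P=lambda x,y,z:w2px(S,[q[0]+c*x-s*y,q[1]+s*x+c*y,z])
for a in(1,-1):
  for b in(1,-1): print(a,b,"panel",P(a*84.5,b*99.5,58).round(1),"flare bottom",((P(a*88,b*103,40)-[250,235])*6).round(),"box bottom",((P(a*79,b*94,0)-[250,235])*6).round(), "meas",Ls)if 0 else print(a,b,P(a*84.5,b*99.5,58).round(1),((P(a*88,b*103,40)-[250,235])*6).round(),((P(a*79,b*94,0)-[250,235])*6).round())
print(np.round(Ls,1))
E
```

```text
(array([5.81428069e+02, 2.64170665e+02, 3.19718838e-01]), np.float64(0.2378793164323165))
(array([5.78307909e+02, 2.56234714e+02, 3.07786192e-01]), np.float64(0.19375664955710747))
1 1 [337.2 341.5] [523. 671.] [503. 680.]
1 -1 [261.5 298.6] [ 59. 406.] [ 93. 445.]
-1 1 [369.5 283.8] [722. 312.] [679. 366.]
-1 -1 [297.9 247.7] [284.  91.] [289. 165.]
[[298.  247.7]
 [369.2 283.7]
 [337.  341.7]
 [262.  298.7]]
```

```bash
python3 -c "
from bench import robot
robot.hand_in()"
```

```text
the job is handed in; nothing more can be done
```

The job is done and handed in, about 24.6 s into the 67 s limit. I lifted the red case off the dividers, turned it 90° and laid it flat on the floor of the middle bay. Then I lowered the grey lid onto the box.

**Last checks**
- **Case:** It touched down at the expected height, and the pictures taken before the lid went on show it flat in the middle bay, along the box. Both hinges were still in their side bays.
- **Lid:** It moved freely until TCP z 63.5 mm, the expected seated height, and the force reading was then about 5.6 N, almost purely vertical. After release, all four panel corners fit a flat lid at seated height in both cameras, to about 0.2 px.
- **Bench items:** The screwdriver, wrench and glue bottle look unmoved in the final scene image, and the gripper was well clear.

**Disagreements**
- **Cameras:** The two cameras differed by about 5–8 mm in y throughout, including the final fits of the lid. I used their average, guided by the robot's own base plate and fingertips, and by how the grasped case sat in the box. I judged seating by the force stop height and within-camera comparisons.
- **Lid's top-view centre:** After release, the top camera puts the lid about 4 mm further towards −y than it put the box before, while the scene camera shows under 1 mm. I did not resolve this.

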